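Rock a pendulum angle gauge on a bar until its pointer rests on the set mark

ROBOT

A 7-joint arm with a two-finger parallel gripper is mounted at the origin on a cart in front of the work surface, level with it; the furniture and walls round the work are solid. World frame = base frame: x ahead of the robot, y to its left, z up, the work surface at z = 0. Lengths are in mm, angles in rad, forces in N, time in s.
With the tool pointing down it reaches from about 350 to 775 mm from the base axis. Payload 3.1 kg.
Tool frame: the origin (TCP) lies on the front face of the gripper's body, between the roots of the fingers; the fingertips stand 73 mm ahead of it and the grasp point (between the pads) lies 54 mm ahead of it (arm.grasp_offset is the distance from the TCP to the grasp point, in mm); z points along the fingers, y is the line along which they close (so a half turn about z gives the same grasp; the last joint's range is limited). The gripper opens to 85 mm and grips with 20 to 120 N. Pads are 22 mm wide; open, the fingers measure 114 mm over their backs; the gripper's body (76 mm by 85 mm) begins 54 mm behind the grasp point. The pads swing forward as they close: fully open they stand 13 mm farther back than shut.
Start: joints at [-1.274, 0.311, 0.014, 1.512, -0.004, 1.319, -0.027], TCP at [182.767, 518.76, 303.904] pointing down, gripper open.
Joint ranges: [-2.7, 2.7], [-0.3, 1.91], [-1.27, 1.3], [0.12, 2.57], [-1.44, 4.58], [0.2, 2.03], [-3.05, 3.05]. Speed limits (rad/s): [2.79, 2.79, 3.14, 3.14, 3.14, 3.14, 3.14].

INTERFACE

Orientations are given as a unit quaternion [w, x, y, z].
In Python, from station import arm gives the robot as it stands.
- The arm moves only by the tool drive_tool, never from a script. Its arguments are lists of equal length, an entry for each row: "travel": the shift along the world's x, y, z scaled (see below), a list of three; "turn": the turn, a rotation vector about the world's x, y, z scaled (see below), a list of three; "grip": the opening, from -1 (shut) to 1 (fully open). A call has 1 to 12 rows; each row shifts and turns the commanded pose from where the row before left it; what a row does not reach is not made up. The controller multiplies each number of a shift by 200 mm and each number of a turn by pi rad. A row lasts 1/10 s, in which the tool goes at most 50 mm and 8.59 degrees, less where a joint would pass 70% of its speed; a pose out of reach is approached as far as the arm can. A call with a number of a shift or a turn outside -1 to 1 is refused whole. A call with a gripper value outside its range is refused whole. The fingers move at their own pace and stop on an object; "grip_force" is the grip in N (left out, the last holds). Time passes only in rows, so rows that do not move let the fingers close. It gives the time, the measured TCP pose, the force, the opening and the grip force at its end, in the units of the state.
- arm.state(): the state, without advancing time (a new reading comes with each control period).
- arm.snapshot(name): name is "side" or "top"; returns a dict with "color" (384x512x3 uint8, red, green, blue), "mtx" (3x3 intrinsics, pixels), "k1" (the pictures are not rectified: a ray, as slopes to the right and down, at radius r is drawn at 1 + k1 r^2 times it, then the intrinsics apply), "rvec" (rotation vector, rad) and "tvec" (3), from world to camera coordinates, as OpenCV has them. Camera axes: x right, y down, z forward; pixel columns grow to the right and rows downward; lengths in mm; the calibration is good to about 2 mm. A picture is of the moment at which its call begins. There is no depth.
- arm.hand_in(): hands the job in; it is judged then, once.
The state is a dict: "time": time; "qpos": joint angles; "qvel": joint speeds; "effort": joint torques, N m; "ee_pos": TCP position; "tcp_rot": TCP orientation; "ft_force": force on the tool from outside, world axes, zero at the start; "wrist_torque": the same for the moment, N m; "opening": finger opening in mm; "grip_force": force on a finger pad.
Only numpy, scipy, OpenCV 4.12 (cv2) and the standard library are available. Lean on these libraries where they do the work, as an engineer would, in place of code of your own. Each camera call takes 0.05 s, during which the arm holds its last target. There are 200 camera calls.

TASK

Check the pendulum angle gauge: pick it up by the grip on its top and drape it upright over the level bar of the stand, lined up with the bar between the two posts, so that the V of its saddle rests on the bar. Then rock it sideways on the bar until the swinging pointer has settled between the two prongs of the setting hand on its dial, and finish while still holding it there, steady, with its saddle resting on the bar. Press only gently, and leave the other things on the bench where they are.

Things in the scene. Friction and masses are not known exactly. Their poses are not given: they have to be found in the camera images.
- gauge: Loose grey gauge, 0.3 kg, stands upright: x 50, y 110, z 195 mm. Origin: centre of its underside; dial on its -x side. Two feet, 53 mm clear between them (opening along x), upside-down V saddle (faces slope 40 degrees, 36 mm long in x), dial housing (16 mm thick, z 56 to 150), black grip block on top (x 26, y 24, z 150 to 195 mm). It rocks on the bar about its x axis.
- grip (a point): Centre of the black grip block on top of the gauge, 173 mm above the gauge's origin; 22 mm of block above it, 23 mm below it down to the dial housing. Axes as the gauge.
- saddle (a point): Point in the gauge's saddle, 40 mm above its origin and 133 mm below the grip, that coincides with the axis of the bar when the gauge is properly seated; the feet hang 40 mm lower. Axes as the gauge.
- stand: The fixed steel bar stand: base plate 200 mm along its x, 90 mm along its y, 12 mm thick, two posts at x = -80 and +80 mm, and a level round bar along its x. Origin: centre of its underside; nothing stands higher than 112 mm.
- bar_mid (a point): Middle of the bar's axis, 100 mm above the bench; bar 16 mm thick, free for 140 mm between the post clamps. x runs along the bar, roughly away from the robot, z up.
- pointer (a joint): Angle (rad) of the black pointer; it swings freely from a pivot 138 mm above the gauge origin and settles plumb in about 0.5 s. 0 = along the gauge's own z, positive = tip toward the gauge's +y. Leaning the gauge's top toward its own +y by an angle makes the pointer read plus that angle.
- set_hand (a joint): Angle (rad) of the setting hand, a dark steel hand on the same pivot behind the pointer, ending in a two-pronged fork with a 11 mm gap; measured as the pointer's angle. It is set to something between 0.2 and 0.42 (about 12 to 24 degrees) and stays there by friction.
- pointer_tip (a point): Tip of the pointer, 66 mm from the pivot; its z axis runs from the tip to the pivot.
- fork_gap (a point): Middle of the gap between the two prongs of the setting hand, 64 mm from the pivot.
- beaker: Small clear glass beaker, 45 mm wide and 59 mm high, loose bystander; origin under its centre.
- bottle: White reagent bottle with a white screw cap, 46 mm wide and 85 mm high, loose bystander; origin under its centre.
- dish: Clear covered petri dish, 59 mm wide and 15 mm high, loose bystander; origin under its centre.

How it is judged (in metres and radians):
On the way:
1. the gauge sits upright with its saddle on the bar, lined up with it (y of saddle in the frame of bar_mid between -0.006 and 0.006 m and z of saddle in the frame of bar_mid between -0.006 and 0.006 m and x of saddle in the frame of bar_mid between -0.05 and 0.05 m and angle between the x axis of gauge and the x axis of stand, either way round below 0.17 rad and contact force between gauge and stand above 0.3 N and angle between gauge's own z axis and vertical below 0.11 rad), for 0.2 s.
At the end, for the whole second after the job is handed in: Gauge gripped (over 1 N) and still; saddle on the bar (within 6 mm of seated, 50 mm of mid-bar, 10 degrees of its line, over 0.3 N), leaning over 0.11 rad; pointer hanging free and settled (under 0.15 rad/s), its tip within 5.5 mm of the middle of the setting hand's gap (y of saddle in the frame of bar_mid between -0.006 and 0.006 m and z of saddle in the frame of bar_mid between -0.006 and 0.006 m and x of saddle in the frame of bar_mid between -0.05 and 0.05 m and angle between the x axis of gauge and the x axis of stand, either way round below 0.17 rad and contact force between gauge and stand above 0.3 N and distance between pointer_tip and fork_gap below 0.0055 m and angle between pointer_tip's own z axis and vertical below 0.06 rad and angle between gauge's own z axis and vertical above 0.11 rad and velocity of joint pointer between -0.15 and 0.15 rad/s and linear speed of gauge below 0.02 m/s and contact force between the fingers and gauge above 1 N and height (world z) of gauge above 0.045 m); the arm keeps its last pose, push and grip.
It fails at once if the gauge is pressed or knocked on the stand with more than 80 N (contact force between gauge and stand above 80 N).
It fails at once if the beaker is pushed more than 20 mm (distance of beaker from where it was at the start of the episode above 0.02 m).
It fails at once if the bottle is pushed more than 20 mm (distance of bottle from where it was at the start of the episode above 0.02 m).
It fails at once if the dish is pushed more than 20 mm (distance of dish from where it was at the start of the episode above 0.02 m).
It also fails if it takes over 43 s, if anything falls off the work surface, if the arm or the gripper's body presses on something with over 40 N, if the wrist force passes 120 N, or if a joint passes its speed limit or range.

## Working session

There is one attempt and no reset: what is moved stays moved. The work goes in short steps, Python scripts to look and compute and a tool call to move; the robot and the scene stay as the last step left them, time stands still between calls to the robot, and variables do not carry over. Pictures are saved under pics/ and viewed, at most 10 in all, crops included, and the job is handed in when it is done.

Besides the shell and the picture viewer there is one more tool, called after ">>>" by a JSON object that holds its "fn" and its "kwargs". drive_tool: Moves the arm, as the interface text tells. Its arguments: {"type":"object","properties":{"travel":{"type":"array"},"turn":{"type":"array"},"grip":{"type":"array"},"grip_force":{"type":"number"}},"required":["travel","turn","grip"]}

```bash
mkdir -p pics; ls; cat > h.py <<'E'
import numpy as np, cv2, json
from station import arm
def snap(n,f):
    s=arm.snapshot(n); cv2.imwrite('pics/'+f+'.png',cv2.cvtColor(s['color'],cv2.COLOR_RGB2BGR))
    np.savez('pics/'+f+'.npz',**{k:np.array(v) for k,v in s.items()}); return s
def cam(s):
    R,_=cv2.Rodrigues(np.array(s['rvec'],float)); t=np.array(s['tvec'],float).ravel(); return R,t,np.array(s['mtx'],float),float(s['k1'])
def ray(s,u,v):
    R,t,M,k=cam(s)
    p=cv2.undistortPoints(np.array([[[u,v]]],float),M,np.array([k,0,0,0,0.]))[0,0]
    return -R.T@t, R.T@np.array([p[0],p[1],1.])
def onz(s,u,v,z):
    c,d=ray(s,u,v); return c+d*(z-c[2])/d[2]
def tri(obs):
    A=np.zeros((3,3));b=np.zeros(3)
    for s,u,v in obs:
        c,d=ray(s,u,v); d=d/np.linalg.norm(d);P=np.eye(3)-np.outer(d,d);A+=P;b+=P@c
    x=np.linalg.solve(A,b)
    return x,[np.linalg.norm(np.cross(ray(s,u,v)[1]/np.linalg.norm(ray(s,u,v)[1]),x-ray(s,u,v)[0])) for s,u,v in obs]
def proj(s,P):
    R,t,M,k=cam(s); return cv2.projectPoints(np.array(P,float).reshape(-1,1,3),R,t,M,np.array([k,0,0,0,0.]))[0].reshape(-1,2)
def load(f): return dict(np.load('pics/'+f+'.npz'))
E
python3 - <<'E'
from h import *
for n in('side','top'):
    s=snap(n,n+'0'); R,t,M,k=cam(s); print(n,-R.T@t,R[2],M[0,0],k)
    im=cv2.imread(f'pics/{n}0.png'); cv2.imwrite(f'pics/{n}0b.png',cv2.resize(im,(800,600),interpolation=cv2.INTER_CUBIC))
print(arm.state())
E
```

```text
pics
side [ 372.46188792 -734.26603606  519.89763928] [ 0.16077043  0.88317836 -0.44062325] 362.21928728994243 0.0037327861381683835
top [425.15800434  20.81454456 962.72046932] [ 0.11296656 -0.02216974 -0.99335143] 351.44953624299205 -0.11105741330117168
{'time': 0.1, 'qpos': array([-1.27372502,  0.31164796,  0.01398476,  1.51287576, -0.00438059,
        1.3191677 , -0.02721179]), 'qvel': array([-0.00120719, -0.00118063,  0.00030458, -0.00469669, -0.00018977,
        0.00113647,  0.0019029 ]), 'effort': array([ 5.67483385e-04, -3.80856371e+01,  1.46759707e-01, -2.31243020e+01,
        1.24881478e-02,  8.03352945e-03,  1.06968226e-06]), 'ee_pos': array([182.6023148 , 518.29218669, 302.93671955]), 'tcp_rot': array([-1.22896903e-04,  1.68538541e-01,  9.85694522e-01, -1.02686985e-03]), 'ft_force': array([ 0.09886423, -0.32010943, -1.76845425]), 'wrist_torque': array([-0.03005428, -0.00468551, -0.02132585]), 'grip_force': 0.0, 'opening': 85.30542326707368}
```

View pics/side0b.png

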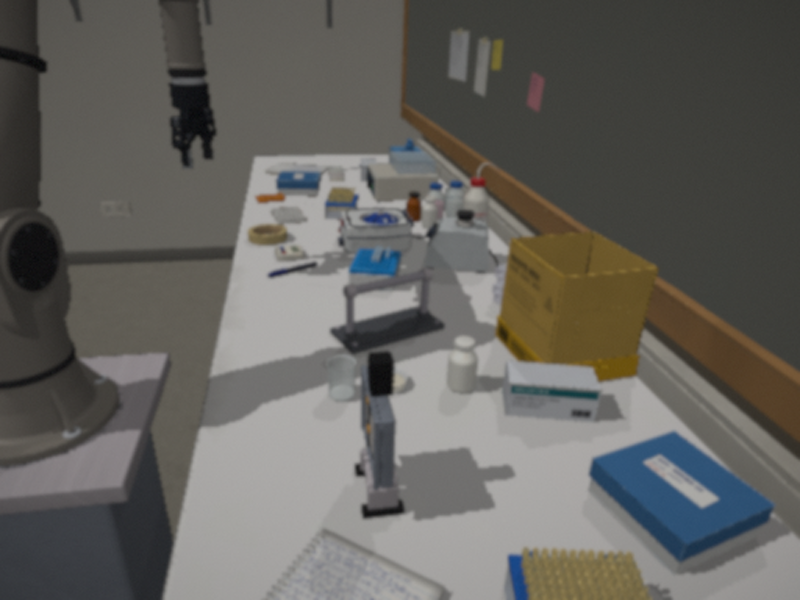

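View pics/top0b.png

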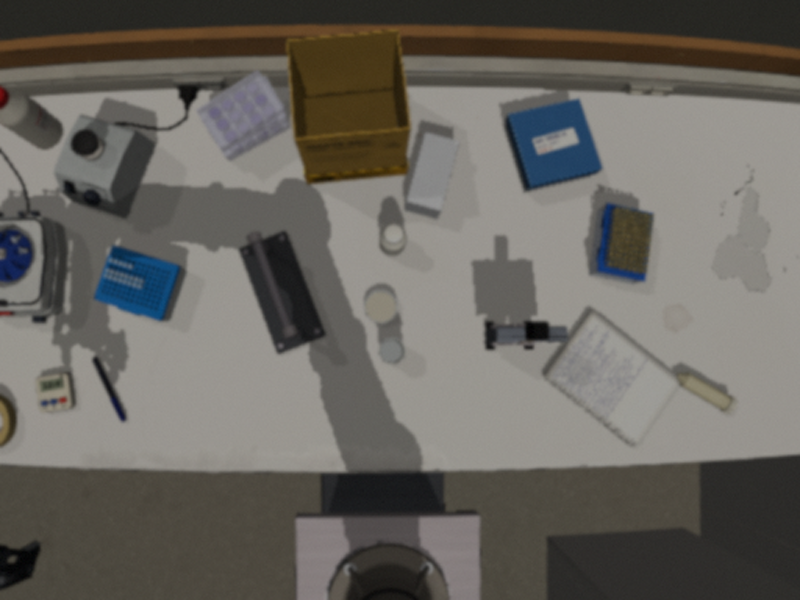

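```bash
cat >> h.py <<'E'
def crop(f,x,y,w,h,k):
    im=cv2.imread(f'pics/{f}.png')[y:y+h,x:x+w]; o=cv2.resize(im,None,fx=k,fy=k,interpolation=cv2.INTER_CUBIC)
    for i in range(0,w,10): cv2.line(o,(i*k,0),(i*k,4 if (x+i)%50 else 12),(0,0,255),1)
    for i in range(0,h,10): cv2.line(o,(0,i*k),(4 if (y+i)%50 else 12,i*k),(0,0,255),1)
    return o
def sheet(l,out):
    cv2.imwrite(f'pics/{out}.png',np.vstack([np.hstack(r) for r in l]))
E
python3 - <<'E'
from h import *
sheet([[crop('side0',200,220,80,60,5),crop('side0',205,165,80,60,5)],[crop('top0',300,190,80,60,5),crop('top0',145,140,80,60,5)]],'s1')
sheet([[crop('top0',145,140,80,100,6)]],'s1b')
E
```

```text
(no output)
```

View pics/s1.png

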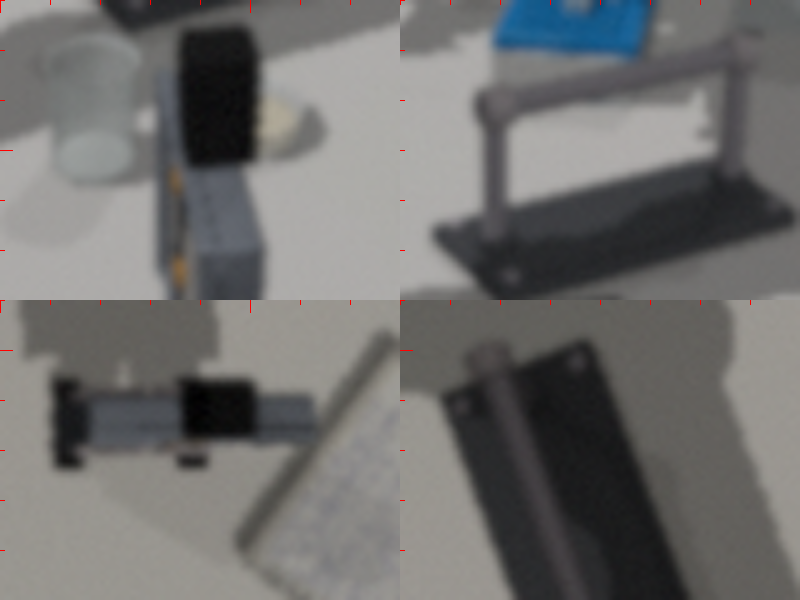

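```bash
cat > fit.py <<'E'
from h import *
from scipy.optimize import least_squares
S=load('side0');T=load('top0')
P=lambda *a:a
sx=lambda a,b:(200+a/5-.4,220+b/5-.4)
tx=lambda a,b:(300+a/5-.4,190+b/5-.4)
obs=[(S,(-13,-12,195),sx(183,44)),(S,(13,-12,195),sx(257,43)),(S,(-13,-12,150),sx(188,163)),(S,(13,-12,150),sx(254,163)),(S,(13,12,195),sx(248,28)),
(T,(13,-12,195),tx(253,80)),(T,(-13,-12,195),tx(253,137)),
(T,(25,55,0),tx(55,78)),(T,(-25,55,0),tx(53,167)),(T,(-25,-55,0),tx(207,167))]
def G(p,q):
    c,s=np.cos(p[2]),np.sin(p[2]); return np.array([p[0]+c*q[0]-s*q[1],p[1]+s*q[0]+c*q[1],q[2]+(p[3] if q[2]>0 else 0)])
r=lambda p:np.concatenate([proj(s,G(p,q))[0]-uv for s,q,uv in obs])
f=least_squares(r,[430,-230,0,0],loss='soft_l1',x_scale=[1,1,.01,1]); print(f.x,'\n',r(f.x).reshape(-1,2).round(1))
# stand
a=lambda x,y:(205+(x-400)/5-.4,165+y/5-.4); b=lambda x,y:(145+(x-400)/5-.4,140+(y-300)/5-.4)
# bar ends of the bar axis (near robot-> far)
print('base corners', [onz(T,*b(*q),12)[:2].round(1) for q in((443,396),(585,340))])
for n,p1 in (('side near end',a(487,106)),('side far',a(745,45))): print(n,onz(S,*p1,100)[:2].round(1))
print('top far',onz(T,*b(487,360),100)[:2].round(1), onz(T,*b(565,578),100)[:2].round(1))
E
python3 fit.py
```

```text
[ 4.58684302e+02 -2.12360907e+02 -3.93723348e-02  2.11650264e+00] 
 [[ 0.2  1.6]
 [ 0.8  1.1]
 [-1.   0.1]
 [ 0.7 -0.8]
 [ 0.8 -3.2]
 [ 0.3  0.2]
 [ 0.2  0.6]
 [-6.1 -0. ]
 [-6.   0.3]
 [ 2.4  1.5]]
base corners [array([614.9, 258.5]), array([645.9, 180.3])]
side near end [458.9 158.8]
side far [618.9 225.8]
top far [615.6 214.7] [505.7 173.4]
```

View pics/s1b.png

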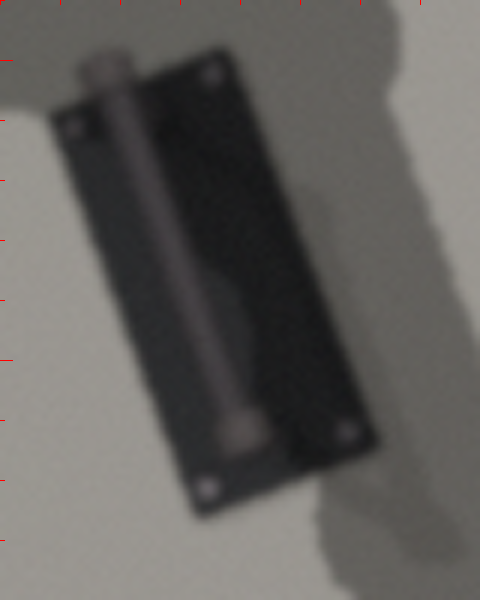

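```bash
cat > fit2.py <<'E'
from h import *
from scipy.optimize import least_squares
exec(open('fit.py').read().split('def G')[0].split('S=load')[0]); S=load('side0');T=load('top0')
b=lambda x,y:(145+x/6-.4,140+y/6-.4); a=lambda x,y:(205+(x-400)/5-.4,165+y/5-.4)
obs=[(T,(100,45,12),b(50,117)),(T,(100,-45,12),b(228,47)),(T,(-100,-45,12),b(378,440)),(T,(-100,45,12),b(200,518)),
(S,(-100,45,12),a(435,232)),(S,(-100,-45,12),a(500,295)),(S,(100,-45,12),a(795,210))]
def G(p,q):
    c,s=np.cos(p[2]),np.sin(p[2]); return np.array([p[0]+c*q[0]-s*q[1],p[1]+s*q[0]+c*q[1],q[2]+p[3]])
r=lambda p:np.concatenate([proj(s,G(p,q))[0]-uv for s,q,uv in obs])
f=least_squares(r,[540,190,.4,0],loss='soft_l1',x_scale=[1,1,.01,1]); print(f.x,'\n',r(f.x).reshape(-1,2).round(1))
p=f.x
# bar: line in both images at clamps, fit bar height by planes
obsb=[(T,b(140,120)),(T,b(226,385)),(S,a(520,100)),(S,a(715,55))]
def lineres(p):
    o=[]
    for s,uv in obsb:
        A,B=proj(s,[G(p,(-70,0,100)),G(p,(70,0,100))]); d=(B-A)/np.linalg.norm(B-A); e=np.array(uv)-A; o.append(d[0]*e[1]-d[1]*e[0])
    return np.array(o)
print('bar px off',lineres(p).round(2), lineres([*p[:3],0]).round(2))
r2=lambda p:np.concatenate([r(p),2*lineres(p)])
f=least_squares(r2,p,loss='soft_l1',x_scale=[1,1,.01,1]); print(f.x,r(f.x).reshape(-1,2).round(1),lineres(f.x))
f=least_squares(lambda q:r2([*q,0]),p[:3],loss='soft_l1',x_scale=[1,1,.01]); print('z0',f.x,lineres([*f.x,0]))
E
python3 fit2.py
python3 - <<'E'
import re
t=open('fit.py').read()
i=t.index('(T,(25,55,0)');j=t.index(']\ndef G')
t=t[:i]+"(T,(-8,-55,150),tx(315,143)),(T,(8,-55,150),tx(315,95))"+t[j:]
t=t[:t.index('# stand')]
exec(t)
E
```

```text
[ 5.38477902e+02  1.83286411e+02  3.76658258e-01 -1.66476762e+00] 
 [[-0.8 -0.2]
 [-0.1 -0.4]
 [ 1.   1.3]
 [-0.4  0.7]
 [-0.7 -0.9]
 [ 0.9  0.6]
 [ 1.6  0.7]]
bar px off [ 2.29  0.03 -1.36 -1.46] [ 2.38  0.11 -0.82 -0.96]
[5.37989976e+02 1.81290333e+02 3.67413212e-01 2.70520977e+00] [[-0.2 -0.6]
 [ 0.7 -0.6]
 [ 1.3  1.7]
 [-0.3  0.8]
 [-0.9 -2.1]
 [ 0.5 -0.5]
 [ 1.8 -0.1]] [ 1.62171453 -0.21754923 -0.1258123  -0.49660283]
z0 [5.38353026e+02 1.82373820e+02 3.68346647e-01] [ 1.85922159 -0.02017845 -0.86272633 -1.17238419]
[ 4.58309073e+02 -2.12234813e+02 -3.52768135e-02  2.29673289e+00] 
 [[-0.   1.5]
 [ 0.6  1. ]
 [-1.2 -0. ]
 [ 0.5 -0.9]
 [ 0.5 -3.4]
 [ 0.2  0.4]
 [ 0.2  0.7]
 [-0.3 -1.6]
 [-0.3  1.2]]
```

>>> {"fn": "drive_tool", "kwargs": {"travel": [[0.119,-0.184,0],[0.119,-0.184,0],[0.119,-0.184,0],[0.119,-0.184,0],[0.119,-0.184,0],[0.119,-0.184,0],[0.119,-0.184,0],[0.119,-0.184,0],[0.119,-0.184,0],[0.119,-0.184,0]], "turn": [[0,0,0.0095],[0,0,0.0095],[0,0,0.0095],[0,0,0.0095],[0,0,0.0095],[0,0,0.0095],[0,0,0.0095],[0,0,0.0095],[0,0,0.0095],[0,0,0.0095]], "grip": [1,1,1,1,1,1,1,1,1,1], "grip_force": 40}}

```text
time: 1.1
ee_pos: [421.1, 149.1, 303.7]
tcp_rot: [-0.0, 0.019, 1.0, 0.0]
ft_force: [0.7, 0.4, 0.7]
opening: 85.4
grip_force: 0.0
```

>>> {"fn": "drive_tool", "kwargs": {"travel": [[0.02,-0.2,0],[0.02,-0.2,0],[0.02,-0.2,0],[0.02,-0.2,0],[0.02,-0.2,0],[0.02,-0.2,0],[0.02,-0.2,0],[0.02,-0.2,0],[0.032,-0.213,0],[0,0,0],[0,0,0]], "turn": [[0,0,0],[0,0,0],[0,0,0],[0,0,0],[0,0,0],[0,0,0],[0,0,0],[0,0,0],[0,0,0],[0,0,0],[0,0,0]], "grip": [1,1,1,1,1,1,1,1,1,1,1]}}

```text
time: 2.2
ee_pos: [458.6, -212.7, 303.3]
tcp_rot: [-0.001, 0.022, 1.0, 0.0]
ft_force: [0.1, 0.6, 0.1]
opening: 85.0
grip_force: 0.0
```

>>> {"fn": "drive_tool", "kwargs": {"travel": [[0,0,-0.1],[0,0,-0.1],[0,0,-0.1],[0,0,-0.065],[0,0,0],[0,0,0]], "turn": [[0,0,0],[0,0,0],[0,0,0],[0,0,0],[0,0,0],[0,0,0]], "grip": [1,1,1,1,1,1]}}

```text
time: 2.8
ee_pos: [459.5, -211.1, 231.2]
tcp_rot: [0.0, 0.019, 1.0, 0.0]
ft_force: [-0.0, 0.3, 0.0]
opening: 85.6
grip_force: 0.0
```

```bash
python3 - <<'E'
from h import *
snap('side','side1');snap('top','top1')
print(arm.state()['ee_pos'])
sheet([[crop('side1',195,190,80,100,5),crop('top1',300,170,80,100,5)]],'s2')
E
```

```text
[ 459.88510443 -211.8482643   231.97347924]
```

View pics/s2.png

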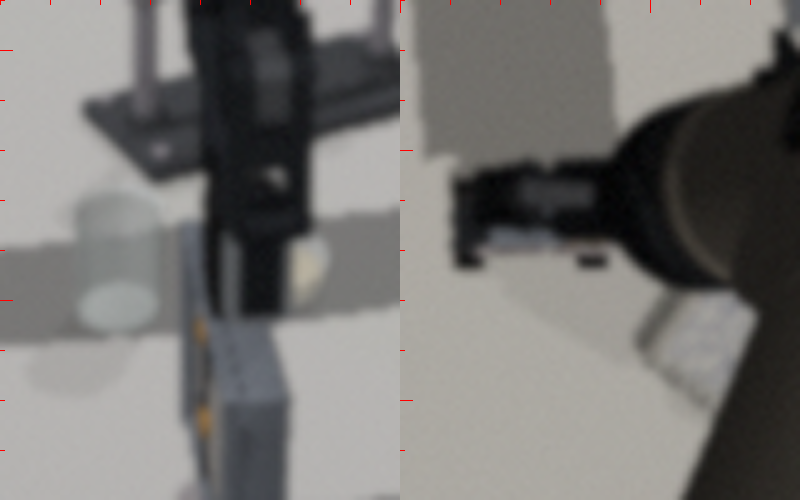

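```bash
python3 - <<'E'
from h import *
S=load('side1')
for q in [(459.9,-212-48,160),(459.9-11,-260,160),(459.9+11,-260,160),(458.5,-224,160)]: u=proj(S,q)[0]; print((u-[195,190])*5)
E
```

```text
[265.60205221 352.486976  ]
[232.28499992 355.27434256]
[298.72028843 349.71709497]
[244.3695509  289.67570569]
```

>>> {"fn": "drive_tool", "kwargs": {"travel": [[0,0,0],[0,0,0],[0,0,0],[0,0,0],[0,0,0],[0,0,0],[0,0,0],[0,0,0]], "turn": [[0,0,0],[0,0,0],[0,0,0],[0,0,0],[0,0,0],[0,0,0],[0,0,0],[0,0,0]], "grip": [-1,-1,-1,-1,-1,-1,-1,-1], "grip_force": 50}}

```text
time: 3.7
ee_pos: [459.0, -212.2, 231.0]
tcp_rot: [-0.0, 0.02, 1.0, -0.0]
ft_force: [-0.8, -0.7, 0.7]
opening: 23.8
grip_force: 50.3
```

>>> {"fn": "drive_tool", "kwargs": {"travel": [[0,0,0.1],[0,0,0.15],[-0.02,-0.04,0.15],[-0.02,-0.05,0.15],[-0.02,-0.05,0.1],[-0.02,-0.05,0],[-0.02,-0.05,0],[-0.02,-0.05,0],[-0.02,-0.05,0],[-0.02,-0.05,0],[0,0,0],[0,0,0]], "turn": [[0,0,0],[0,0,0],[0,0,0.045],[0,0,0.045],[0,0,0.045],[0,0,0.045],[0,0,0.045],[0,0,0.045],[0,0,0.045],[0,0,0.045],[0,0,0.045],[0,0,0]], "grip": [-1,-1,-1,-1,-1,-1,-1,-1,-1,-1,-1,-1]}}

```text
time: 4.9
ee_pos: [432.9, -276.0, 346.0]
tcp_rot: [-0.011, -0.459, 0.888, 0.014]
ft_force: [1.1, 0.6, -2.7]
opening: 23.2
grip_force: 49.7
```

>>> {"fn": "drive_tool", "kwargs": {"travel": [[0,0,0],[0,0,0],[0,0,0],[0,0,0],[0,0,0],[0,0,0],[0,0,0]], "turn": [[0,0,0],[0,0,0],[0,0,0],[0,0,0],[0,0,0],[0,0,0],[0,0,0]], "grip": [-1,-1,-1,-1,-1,-1,-1]}}

```text
time: 5.6
ee_pos: [433.3, -277.0, 347.6]
tcp_rot: [-0.012, -0.459, 0.888, 0.011]
ft_force: [-0.8, 0.7, -3.6]
opening: 23.5
grip_force: 49.7
```

```bash
python3 - <<'E'
from h import *
s=snap('side','side2'); st=arm.state()
p=st['ee_pos']; print(p,st['tcp_rot'],st['ft_force'])
u=proj(s,p-[0,0,54+80])[0]; print(u)
x,y=int(u[0])-50,int(u[1])-75; x-=x%10;y-=y%10
sheet([[crop('side2',x,y,100,150,4)]],'s3'); print(x,y)
sheet([[crop('side2',x,y+20,110,100,6)]],'s3')
E
```

```text
[ 433.1933854  -277.10764321  347.59899497] [-0.012341   -0.45867597  0.88844269  0.01156015] [-0.6749772  -0.64076125 -2.83890627]
[233.39141029 239.91326797]
180 160
```

View pics/s3.png

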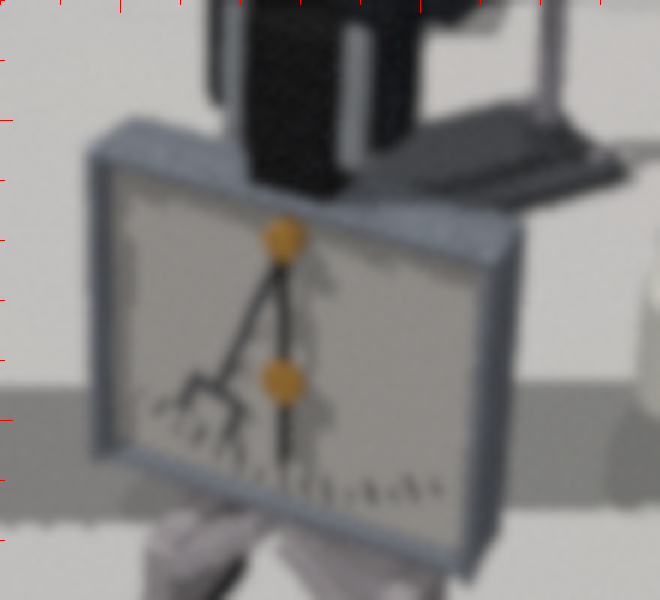

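```bash
cat >> h.py <<'E'
from scipy.spatial.transform import Rotation as Ro
def gpose(st):
    q=np.array(st['tcp_rot']); R=Ro.from_quat(q[[1,2,3,0]]).as_matrix()
    Rg=np.c_[-R[:,0],R[:,1],-R[:,2]]   # gauge axes
    o=np.array(st['ee_pos'])+R[:,2]*231
    return Rg,o
def dial(s,st,uv,xf=-10):
    Rg,o=gpose(st); c,d=ray(s,*uv); n=Rg[:,0]; p0=o+n*xf; P=c+d*(n@(p0-c))/(n@d); return Rg.T@(P-o)
E
python3 - <<'E'
from h import *
s=load('side2'); st=arm.state(); Rg,o=gpose(st); print(Rg.round(3),o.round(1))
D={}
for n,c in dict(pivot=(283,240),mid=(283,380),tip=(285,462),hub=(216,385),pr1=(182,405),pr2=(229,440)).items():
    D[n]=dial(s,st,(180+c[0]/6-.4,180+c[1]/6-.4)); print(n,D[n].round(1))
an=lambda n:np.arctan2((D[n]-D['pivot'])[1],-(D[n]-D['pivot'])[2])
D['gap']=(D['pr1']+D['pr2'])/2
for n in('mid','tip','hub','pr1','pr2','gap'): print(n,an(n).round(3),np.hypot(*(D[n]-D['pivot'])[1:]).round(1))
E
```

```text
[[ 0.579 -0.815  0.033]
 [ 0.815  0.579 -0.009]
 [-0.011  0.032  0.999]] [ 425.7 -275.   116.7]
pivot [-10.    2.2 136.6]
mid [-10.    0.8  96.6]
tip [-10.   -0.6  72.1]
hub [-10.   19.9  88.4]
pr1 [-10.   29.8  78.8]
pr2 [-10.   15.8  72.9]
mid -0.035 40.0
tip -0.043 64.5
hub 0.353 51.4
pr1 0.446 64.1
pr2 0.21 65.1
gap 0.327 64.2
```

>>> {"fn": "drive_tool", "kwargs": {"travel": [[0.04,0.1,0.05],[0.04,0.19,0.05],[0.04,0.19,0.04],[0.044,0.2,0],[0.044,0.2,0],[0.044,0.2,0],[0.044,0.2,0],[0.044,0.2,0],[0.044,0.2,0],[0.044,0.2,0],[0.044,0.2,0],[0.044,0.2,0]], "turn": [[-0.001,-0.0035,-0.018],[-0.001,-0.0035,-0.018],[-0.001,-0.0035,-0.018],[0,0,-0.018],[0,0,-0.018],[0,0,-0.018],[0,0,-0.018],[0,0,-0.018],[0,0,-0.018],[0,0,-0.018],[0,0,-0.006],[0,0,0]], "grip": [-1,-1,-1,-1,-1,-1,-1,-1,-1,-1,-1,-1]}}

```text
time: 6.85
ee_pos: [536.6, 180.0, 375.6]
tcp_rot: [0.001, -0.183, 0.983, 0.0]
ft_force: [0.4, -0.3, -2.6]
opening: 23.5
grip_force: 49.8
```

>>> {"fn": "drive_tool", "kwargs": {"travel": [[0,0,0],[0,0,0],[0,0,0]], "turn": [[0,0,0],[0,0,0],[0,0,0]], "grip": [-1,-1,-1]}}

```text
time: 7.15
ee_pos: [536.6, 177.2, 375.4]
tcp_rot: [0.001, -0.182, 0.983, -0.0]
ft_force: [0.9, -0.2, -2.2]
opening: 23.5
grip_force: 51.0
```

```bash
python3 - <<'E'
from h import *
s=snap('side','side3'); snap('top','top3'); st=arm.state()
print(st['ee_pos'],st['ft_force'],'\n',gpose(st)[0].round(3))
sheet([[crop('side3',200,120,120,110,5)]],'s4')
E
```

```text
[536.66426172 176.79950608 375.62587282] [ 1.45948419 -0.57332055 -2.78070317] 
 [[ 0.934 -0.357 -0.003]
 [ 0.357  0.934 -0.001]
 [ 0.003 -0.     1.   ]]
```

View pics/s4.png

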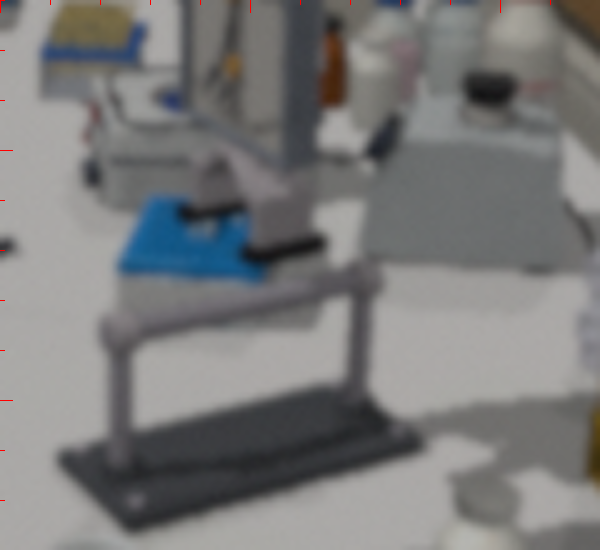

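```bash
cat > bar.py <<'E'
from h import *
from scipy.ndimage import map_coordinates as mc
p=(538,182,.368)
for n in('top0','side0'):
    s=load(n); g=cv2.cvtColor(s['color'],cv2.COLOR_RGB2GRAY).astype(float); 
    for x in range(-55,60,15):
        P=np.array([p[0]+x*np.cos(p[2]),p[1]+x*np.sin(p[2]),100])
        n_=np.array([-np.sin(p[2]),np.cos(p[2]),0]) if n=='top0' else np.array([0,0,1.])
        t=np.arange(-20,21,2); uv=np.array([proj(s,P+n_*k)[0] for k in t]); 
        print(n,x,mc(g,[uv[:,1],uv[:,0]],order=1).round().astype(int))
E
python3 bar.py
```

```text
top0 -55 [28 28 28 31 36 41 43 47 53 59 63 62 61 56 50 46 45 46 45 44 44]
top0 -40 [29 33 39 41 42 43 42 46 52 59 64 66 62 57 50 45 44 43 43 43 43]
top0 -25 [30 34 40 42 43 43 44 47 53 59 63 64 62 57 50 44 44 43 43 45 44]
top0 -10 [26 27 28 30 33 37 42 45 52 58 63 66 62 57 52 46 44 43 43 45 45]
top0 5 [26 26 27 28 27 29 33 41 49 58 64 65 62 56 51 45 42 42 43 43 43]
top0 20 [28 27 27 27 25 28 33 40 51 58 63 64 60 54 48 45 43 42 42 42 43]
top0 35 [26 26 26 25 27 28 32 39 49 57 62 63 60 56 51 46 42 42 42 42 43]
top0 50 [23 21 21 22 21 23 29 38 50 58 62 62 60 54 48 43 40 40 41 42 41]
side0 -55 [172 170 167 162 155 145 127 109  92  86  84  87  90  93  96 104 112 120
 123 125 127]
side0 -40 [168 165 163 158 152 143 126 109  91  86  84  87  89  92  95 103 111 119
 122 124 122]
side0 -25 [162 161 160 157 149 137 118 101  87  84  84  88  90  93  97 103 111 120
 123 121 115]
side0 -10 [160 158 153 144 130 115 102  93  85  85  86  88  89  92  96 102 109 118
 116 108  93]
side0 5 [160 150 139 126 115 104  96  88  82  83  84  87  89  90  90  90  87  83
  77  74  75]
side0 20 [151 137 124 114 109 104  96  89  83  82  84  87  88  89  90  92  95 100
 101 101  99]
side0 35 [129 120 114 112 109 104  97  90  84  83  84  87  89  91  93  97 102 108
 111 113 115]
side0 50 [151 143 134 123 113 104  97  89  83  83  84  86  87  89  92  96 101 107
 110 113 114]
```

>>> {"fn": "drive_tool", "kwargs": {"travel": [[0.005,0.032,0],[0,0,-0.1],[0,0,-0.1],[0,0,-0.1],[0,0,-0.06],[0,0,-0.02],[0,0,0],[0,0,0],[0,0,0]], "turn": [[0,0,0],[0,0,0],[0,0,0],[0,0,0],[0,0,0],[0,0,0],[0,0,0],[0,0,0],[0,0,0]], "grip": [-1,-1,-1,-1,-1,-1,-1,-1,-1]}}

```text
time: 8.15
ee_pos: [537.9, 185.5, 300.8]
tcp_rot: [0.003, -0.183, 0.983, 0.001]
ft_force: [-0.0, 0.5, -2.6]
opening: 23.5
grip_force: 51.0
```

```bash
python3 - <<'E'
from h import *
s=snap('side','side4'); st=arm.state()
print(st['ee_pos'],st['ft_force'],'\n',gpose(st)[0].round(3))
sheet([[crop('side4',200,110,110,100,6)]],'s5')
E
```

```text
[537.81950913 185.42720257 300.68395745] [ 0.64467057  0.41874546 -2.66863813] 
 [[ 0.933 -0.36  -0.004]
 [ 0.36   0.933 -0.002]
 [ 0.005  0.001  1.   ]]
```

View pics/s5.png

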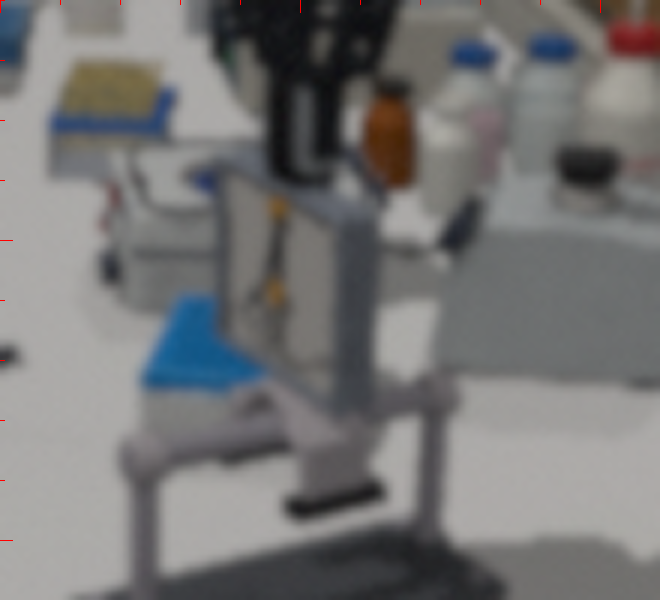

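>>> {"fn": "drive_tool", "kwargs": {"travel": [[0.003,-0.01,-0.015],[0,0,-0.015],[0,0,-0.01],[0,0,0],[0,0,0]], "turn": [[0,0,0],[0,0,0],[0,0,0],[0,0,0],[0,0,0]], "grip": [-1,-1,-1,-1,-1]}}

```text
time: 8.7
ee_pos: [537.8, 183.2, 291.4]
tcp_rot: [0.001, -0.183, 0.983, 0.001]
ft_force: [0.6, -0.2, -3.2]
opening: 23.9
grip_force: 51.0
```

>>> {"fn": "drive_tool", "kwargs": {"travel": [[0,0,-0.005],[0,0,-0.005],[0,0,0],[0,0,0]], "turn": [[0,0,0],[0,0,0],[0,0,0],[0,0,0]], "grip": [-1,-1,-1,-1]}}

```text
time: 9.1
ee_pos: [538.0, 183.7, 290.7]
tcp_rot: [0.002, -0.183, 0.983, 0.001]
ft_force: [-1.6, 0.6, 5.1]
opening: 23.5
grip_force: 52.1
```

>>> {"fn": "drive_tool", "kwargs": {"travel": [[0,0,0],[0,0,0],[-0.0096,0.0248,-0.0004],[-0.0096,0.0248,-0.0011],[-0.0096,0.0248,-0.0019],[-0.0096,0.0248,-0.0026],[-0.0096,0.0248,-0.0034],[-0.0095,0.0247,-0.0041],[0,0,0],[0,0,0]], "turn": [[0,0,0],[0,0,0],[-0.0083,-0.0032,0],[-0.0083,-0.0032,0],[-0.0083,-0.0032,0],[-0.0083,-0.0032,0],[-0.0083,-0.0032,0],[-0.0083,-0.0032,0],[0,0,0],[0,0,0]], "grip": [-1,-1,-1,-1,-1,-1,-1,-1,-1,-1]}}

```text
time: 10.1
ee_pos: [526.8, 213.7, 287.9]
tcp_rot: [0.018, -0.183, 0.98, -0.082]
ft_force: [-1.2, 0.5, 6.2]
opening: 23.4
grip_force: 52.2
```

```bash
cat > chk.py <<'E'
from h import *
st=arm.state(); Rg,o=gpose(st); b=np.array([np.cos(.368),np.sin(.368),0]);y=np.array([-b[1],b[0],0])
z=Rg[:,2]; print('lean y',np.arctan2(z@y,z[2]).round(4),'lean x',(z@b).round(4),'yaw err',(Rg[:,0]@y).round(4))
sd=o+40*z-[537.9,183.4,100]; print('saddle',(sd@b).round(1),(sd@y).round(1),sd[2].round(1),'F b,y,z',(st['ft_force']@b).round(1),(st['ft_force']@y).round(1),st['ft_force'][2].round(1))
E
python3 chk.py
```

```text
lean y 0.1674 lean x -0.0054 yaw err 0.0023
saddle 1.6 0.4 -0.4 F b,y,z -0.9 0.9 6.2
```

>>> {"fn": "drive_tool", "kwargs": {"travel": [[-0.0094,0.0243,-0.0048],[-0.0094,0.0242,-0.0056],[-0.0093,0.0241,-0.0063],[-0.0092,0.0239,-0.0068],[-0.0092,0.0238,-0.0077],[-0.0091,0.0237,-0.0085],[0,0,0],[0,0,0],[0,0,0],[0,0,0],[0,0,0],[0,0,0]], "turn": [[-0.0083,-0.0032,0],[-0.0083,-0.0032,0],[-0.0083,-0.0032,0],[-0.0083,-0.0032,0],[-0.0083,-0.0032,0],[-0.0083,-0.0032,0],[0,0,0],[0,0,0],[0,0,0],[0,0,0],[0,0,0],[0,0,0]], "grip": [-1,-1,-1,-1,-1,-1,-1,-1,-1,-1,-1,-1]}}

```text
time: 11.3
ee_pos: [515.8, 242.5, 280.0]
tcp_rot: [0.033, -0.181, 0.969, -0.163]
ft_force: [-1.4, 0.8, 5.6]
opening: 23.6
grip_force: 52.3
```

```bash
python3 chk.py; python3 - <<'E'
from h import *
s=snap('side','side5')
sheet([[crop('side5',215,110,75,75,8)]],'s6')
E
```

```text
lean y 0.3347 lean x -0.0059 yaw err 0.0027
saddle 1.8 0.4 -0.4 F b,y,z -1.0 1.2 5.6
```

View pics/s6.png

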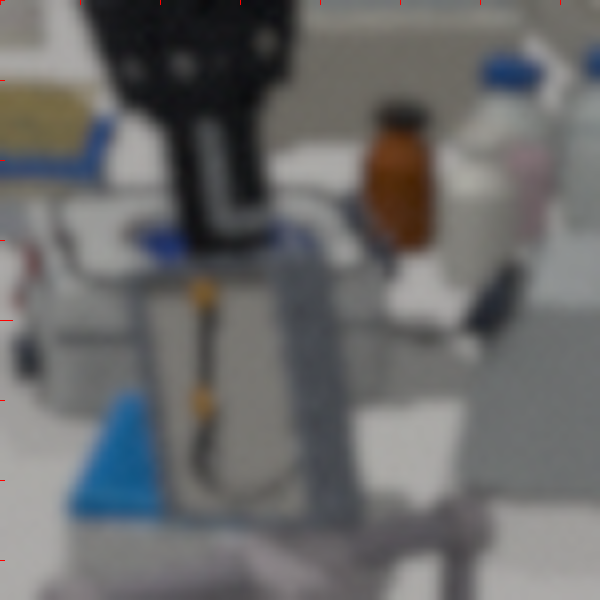

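```bash
python3 -c "
from station import arm
print(arm.hand_in())"
```

```text
the job is handed in; nothing more can be done
None
```

The gauge is on the bar, leaning about 0.335 rad with the pointer over the setting hand (set angle read as about 0.333 rad). I handed the job in while still gripping it at about 52 N and pressing roughly 8 N on the bar. The last picture was too blurred to show the prongs clearly, and hand-in gave no verdict.

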